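Set out the counter board between bell and cash tin

TASK

Set out the counter display on the wooden board that carries the service bell and the closed cash tin: stand the long low carton upright midway between bell and tin, with its length straight across the board, and stand the short tall carton upright on top of it, centred and lined up with it. Stand the largest brass weight on the board halfway between the cartons and the bell, and the smallest one halfway between the cartons and the tin (both measured middle to middle). Stand the remaining, middle-sized weight in the middle of the tin's lid.

Things in the scene. Friction and masses are not known exactly. Their poses are not given: they have to be found in the camera images.
- display_board: plain light wooden board, 140 x 670 x 12 mm, fixed on the worktop. Origin: centre of its underside, 12 mm below its top; y along its length (robot's left), x across it, z up. Bell and tin stand on its lengthwise centre line, middles 240 mm either side of its middle, either one on the left; the halfway points lie 120 mm from the middle.
- bell: service bell with a grey dome and black foot, 79 mm across, 64 mm high, fixed on the board. Origin: centre of its underside
- cash_tin: closed blue cash tin, fixed on the board with its lid shut (the lid does not move here): 120 mm across the board (its x), 156 mm along it (its y), 54 mm high, so its flat lid lies 66 mm above the worktop. Origin: centre of its underside, below the middle of the lid
- long_carton: long low printed carton, loose, standing upright: 35 mm thick (its x), 120 mm long (its y), 50 mm high (z), about 100 g. Origin: centre of its underside. Grasp it across its thickness from above
- short_carton: short tall printed carton, loose, standing upright: 28 mm thick (its x), 85 mm long (its y), 60 mm high (z), about 80 g. Origin: centre of its underside. Grasp it across its thickness from above
- large_weight: largest of three brass scale weights with a knob on top, loose: 38 mm diameter, 34 mm high, about 400 g. Origin: centre of its underside, z up along its axis. Its straight-sided body is about the lower half: grip there
- middle_weight: middle-sized brass weight: 31 mm diameter, 28 mm high, about 200 g; otherwise like the largest
- small_weight: smallest brass weight: 25 mm diameter, 23 mm high, about 100 g; otherwise like the largest

How it is judged:
At the end, for the whole second after the job is handed in: On the board: long carton within 15 mm of its middle, across it within 10 degrees; short carton on top within 12 mm and 10 degrees; largest and smallest weights within 15 mm of halfway from the middle to bell and tin; middle weight within 15 mm of the lid's middle; all upright, at rest (horizontal distance between long_carton and display_board below 0.015 m and angle between the y axis of long_carton and the x axis of display_board, either way round below 0.18 rad and height (world z) of long_carton between 0.006 and 0.018 m and horizontal distance between short_carton and long_carton below 0.012 m and angle between the y axis of short_carton and the y axis of long_carton, either way round below 0.18 rad and height (world z) of short_carton between 0.056 and 0.068 m and height (world z) of large_weight between 0.006 and 0.018 m and height (world z) of small_weight between 0.006 and 0.018 m and horizontal distance between middle_weight and cash_tin below 0.015 m and height (world z) of middle_weight between 0.06 and 0.072 m and x of large_weight in the frame of display_board between -0.015 and 0.015 m and (y of large_weight in the frame of display_board between -0.135 and -0.105 m or y of large_weight in the frame of display_board between 0.105 and 0.135 m) and horizontal distance between large_weight and bell below 0.18 m and x of small_weight in the frame of display_board between -0.015 and 0.015 m and (y of small_weight in the frame of display_board between -0.135 and -0.105 m or y of small_weight in the frame of display_board between 0.105 and 0.135 m) and horizontal distance between small_weight and cash_tin below 0.18 m and angle between each of long_carton, short_carton, large_weight, middle_weight, small_weight's own z axis and vertical below 0.1 rad and linear speed of each of long_carton, short_carton, large_weight, middle_weight, small_weight below 0.01 m/s); the robot touches nothing.
It also fails if it takes over 115 s, if anything falls off the work surface, if the arm or the gripper's body presses on something with over 40 N, if the wrist force passes 120 N, or if a joint passes its speed limit or range.

ROBOT

A 6-joint arm with a two-finger parallel gripper is mounted at the origin on a cart in front of the work surface, level with it; the furniture and walls round the work are solid. World frame = base frame: x ahead of the robot, y to its left, z up, the work surface at z = 0. Lengths are in m, angles in rad, forces in N, time in s.
With the tool pointing down it reaches from about 0.225 to 0.875 m from the base axis. Payload 3.4 kg.
Tool frame: the origin (TCP) lies on the centre line of the jaws, within the pads' length; the fingertips stand 17 mm ahead of it and the grasp point (between the pads) lies 2 mm behind it; z points along the fingers, y is the line along which they close (so a half turn about z gives the same grasp; the last joint's range is limited). The gripper opens to 85 mm and grips with 20 to 120 N. Pads are 22 mm wide; open, the fingers measure 114 mm over their backs; the gripper's body (76 mm by 85 mm) begins 54 mm behind the grasp point. The pads swing forward as they close: fully open they stand 13 mm farther back than shut.
Start: joints at [-0.121, 0.276, 1.505, -0, 1.361, -0.121], TCP at [0.575, -0, 0.248] pointing down, gripper open.
Joint ranges: [-2.89, 2.89], [-0.75, 2.08], [0.22, 2.7], [-1.18, 4.32], [0.11, 2.71], [-2.7, 2.7]. Speed limits (rad/s): [2.57, 2.57, 3.14, 3.14, 3.14, 3.14].

INTERFACE

Orientations are given as a unit quaternion [w, x, y, z].
In Python, from rig import manip gives the robot as it stands.
- The arm moves only by the tool move_arm, never from a script. Its argument "steps" is one flat list of numbers, 7 for each row, row after row: the turn, a rotation vector about the world's x, y, z normalised to -1 to 1, where 1 is 360 degrees, then the shift along the world's x, y, z normalised to -1 to 1, where 1 is 1 m, then the opening, from -1 (shut) to 1 (fully open). A call has exactly 10 rows; each row is the pose to reach, as a shift and turn from the pose commanded when the call began, turning the shorter way round; what a row does not reach only later rows make up. A row lasts 1/10 s, in which the tool goes at most 50 mm and 8.59 degrees, less where a joint would pass 70% of its speed; a pose out of reach is approached as far as the arm can. A call with a number of a shift or a turn outside -1 to 1 is refused whole. A call with a gripper value outside its range is refused whole. The fingers move at their own pace and stop on an object; "squeeze" is the grip in N (left out, the last holds). Time passes only in rows, so rows that repeat a pose let the fingers close, or fill a call up. It gives the time, the measured TCP pose, the force, the opening and the grip force at its end, in the units of the state.
- manip.get_state(): the state, without advancing time (a new reading comes with each control period).
- manip.get_image(name): name is "scene" or "side" or "wrist"; returns a dict with "pixels" (420x560x3 uint8, blue, green, red), "fx", "fy", "cx", "cy" (pixels), "R" (3x3) and "t" (3): a world point X has camera coordinates R X + t. Camera axes: x right, y down, z forward; pixel columns grow to the right and rows downward; lengths in m; the calibration is good to about 2 mm. A picture is of the moment at which its call begins. There is no depth.
- manip.sign_off(): hands the job in; it is judged then, once.
The state is a dict: "clock": time; "qpos": joint angles; "qd": joint speeds; "effort": joint torques, N m; "position": TCP position; "ee_rot": TCP orientation; "contact_force": force on the tool from outside, world axes, zero at the start; "moment": the same for the moment, N m; "width": finger opening in m; "gripper_force": force on a finger pad.
Only numpy, scipy, OpenCV 4.12 (cv2) and the standard library are available. Lean on these libraries where they do the work, as an engineer would, in place of code of your own. Each camera call takes 0.05 s, during which the arm holds its last target. There are 200 camera calls.

## Working session

There is one attempt and no reset: what is moved stays moved. The work goes in short steps, Python scripts to look and compute and a tool call to move; the robot and the scene stay as the last step left them, time stands still between calls to the robot, and variables do not carry over. Pictures are saved under pics/ and viewed, at most 14 in all, crops included, and the job is handed in when it is done.

Besides the shell and the picture viewer there is one more tool, called after "Call:" by a JSON object that holds its "fn" and its "kwargs". move_arm: Moves the arm, as the interface text tells. Scaled input: -1 to 1 covers 1 m each way for a shift and 360 degrees each way for a turn. Its arguments: {"type":"object","properties":{"steps":{"type":"array"},"squeeze":{"type":"number"}},"required":["steps"]}

```bash
mkdir -p pics; ls
python3 - <<'E'
from rig import manip
import cv2
for n in("scene","side","wrist"):
    d=manip.get_image(n);cv2.imwrite(f"pics/{n}0.png",d["pixels"]);print(n,d["fx"],d["cx"],d["cy"],d["R"],d["t"])
print(manip.get_state())
E
```

```text
pics
scene 504.5248966391133 277.5009643537819 203.75944526936456 [[-0.88309611 -0.46903144 -0.01227916]
 [-0.21424816  0.4263949  -0.87879754]
 [ 0.41741944 -0.7734319  -0.4770368 ]] [0.48154662 0.13562879 0.78111056]
side 416.12254161263525 276.119207804111 209.1751758893217 [[ 0.97789843 -0.2089227  -0.0081216 ]
 [-0.13020027 -0.57811177 -0.80550274]
 [ 0.16359262  0.7887573  -0.59253639]] [-0.50243195  0.12406829  0.77042678]
wrist 321.3348613418576 277.4081419532487 207.81926866836173 [[ 9.99999642e-01  1.41875117e-04 -8.34707487e-04]
 [ 3.98803827e-04 -9.48576702e-01  3.16547123e-01]
 [-7.46873915e-04 -3.16547342e-01 -9.48576419e-01]] [-0.57448879 -0.0398084   0.37999983]
{'clock': 0.15, 'qpos': array([-1.20994733e-01,  2.76423681e-01,  1.50583697e+00, -1.67687139e-05,
        1.36072057e+00, -1.21050839e-01]), 'qd': array([-3.31478188e-04, -1.62094499e-03, -1.93037027e-03, -7.51506025e-05,
       -7.15868474e-04,  8.50245406e-05]), 'effort': array([ 9.65923646e-04, -4.17143512e+01, -2.46032345e+01, -1.26433165e-04,
        7.58384820e-03, -3.43765259e-05]), 'position': array([5.74621182e-01, 3.79585678e-05, 2.47655413e-01]), 'ee_rot': array([-5.41555306e-04,  7.07085533e-01,  7.07127687e-01, -4.34527258e-04]), 'contact_force': array([-0.12277362, -0.19687882,  0.9897235 ]), 'moment': array([ 0.01041544,  0.00991036, -0.00449686]), 'gripper_force': 0.0, 'width': 0.08522951897760717}
```

View pics/scene0.png

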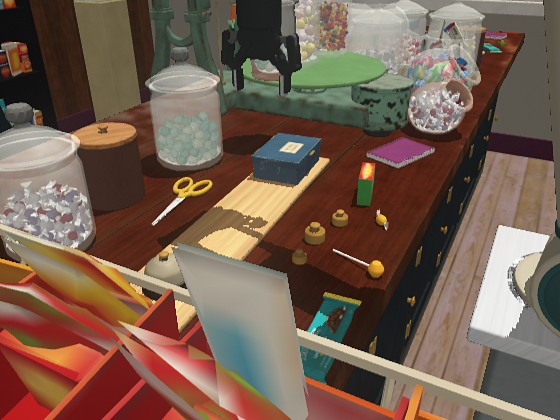

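View pics/side0.png

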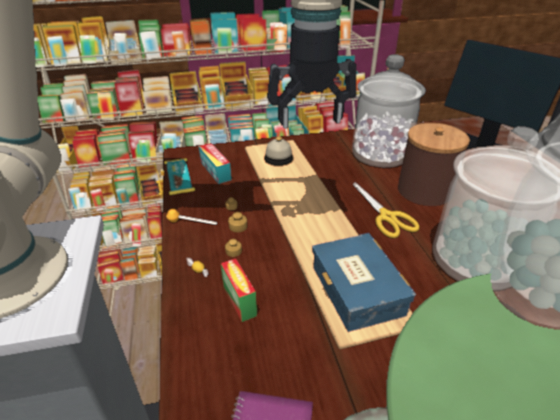

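The side view shows the bell at (278,152) and the tin at (362,280). One carton is at (238,290) and the other at (215,162). The weights are at (231,204), (238,222) and (233,247). I'll enlarge the side image to measure.

Run:
```python
import cv2
a=cv2.imread("pics/side0.png")
cv2.imwrite("pics/side0c.png",cv2.resize(a[130:350,160:420],None,fx=2.7,fy=2.7,interpolation=cv2.INTER_CUBIC))
```

```text
(no output)
```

View pics/side0c.png

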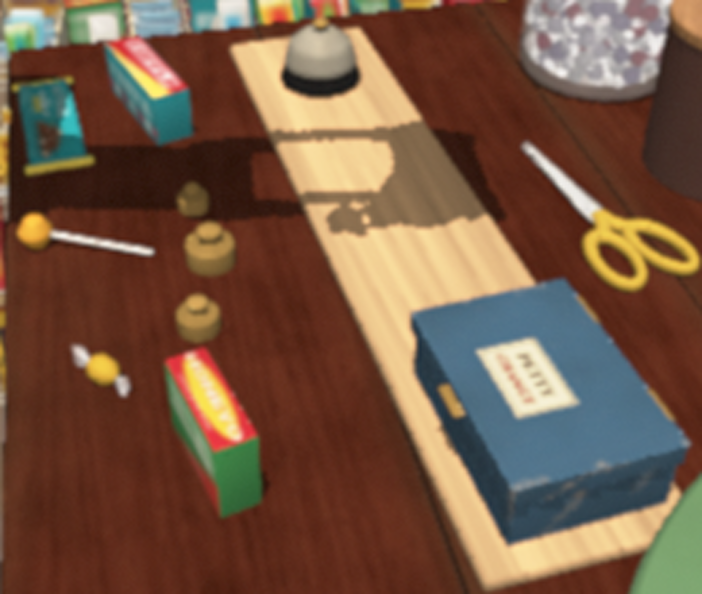

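View pics/wrist0.png

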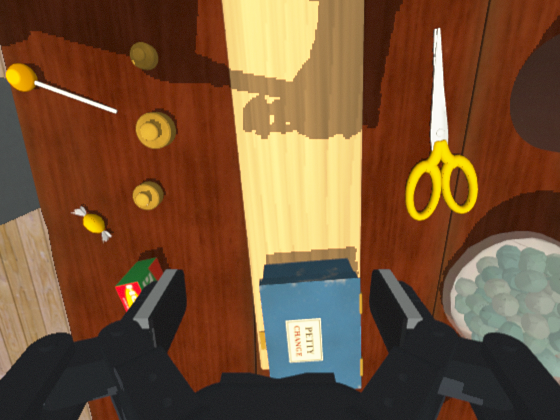

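```bash
cat > h.py <<'E'
from rig import manip
import numpy as np, cv2
def proj(d,uv,z):
    R=np.array(d["R"]);c=-R.T@np.array(d["t"])
    r=R.T@np.array([(uv[0]-d["cx"])/d["fx"],(uv[1]-d["cy"])/d["fy"],1])
    return c+r*(z-c[2])/r[2]
def pix(d,X):
    p=np.array(d["R"])@np.array(X)+np.array(d["t"]);return d["cx"]+d["fx"]*p[0]/p[2],d["cy"]+d["fy"]*p[1]/p[2]
E
python3 - <<'E'
from h import *
s=manip.get_image("side");w=manip.get_image("wrist")
def S(L,z,n):
    print(n,[tuple(np.round(proj(s,(160+u/2.7,130+v/2.7),z)[:2],4)) for u,v in L])
S([(232,47),(320,248),(487,588),(363,30),(535,280)],.012,"board L L L R R")
S([(412,312),(565,282),(688,440),(512,490)],.066,"lid")
for z in(.05,.06):
  S([(106,42),(143,38),(190,93),(154,105)],z,f"far {z}")
  S([(167,360),(203,350),(258,435),(217,452)],z,f"near {z}")
S([(222,513),(262,495),(158,142),(192,132)],0,"bottoms near2 far2")
S([(320,80)],.018,"bell foot")
S([(193,202),(210,252),(198,322)],.01,"weights s l m")
for n,p,z in(("s",(144,56),.012),("l",(155,131),.018),("m",(147,196),.015),("bL",(225,0),.012),("bL",(245,230),.012),("bR",(362,0),.012),("bR",(362,240),.012),("lid",(261,283),.066),("lid",(357,278),.066)):
  print(n,np.round(proj(w,p,z)[:2],4))
E
```

```text
board L L L R R [(np.float64(0.5095), np.float64(0.3768)), (np.float64(0.5262), np.float64(0.0333)), (np.float64(0.5514), np.float64(-0.2874)), (np.float64(0.6486), np.float64(0.3834)), (np.float64(0.6751), np.float64(-0.04))]
lid [(np.float64(0.5558), np.float64(-0.1134)), (np.float64(0.6646), np.float64(-0.1065)), (np.float64(0.6789), np.float64(-0.2539)), (np.float64(0.5683), np.float64(-0.2665))]
far 0.05 [(np.float64(0.3845), np.float64(0.3423)), (np.float64(0.4198), np.float64(0.3426)), (np.float64(0.4511), np.float64(0.2283)), (np.float64(0.418), np.float64(0.2147))]
near 0.05 [(np.float64(0.3952), np.float64(-0.1065)), (np.float64(0.4191), np.float64(-0.1023)), (np.float64(0.4414), np.float64(-0.1824)), (np.float64(0.4157), np.float64(-0.1903))]
far 0.06 [(np.float64(0.3845), np.float64(0.3227)), (np.float64(0.4191), np.float64(0.323)), (np.float64(0.4498), np.float64(0.211)), (np.float64(0.4173), np.float64(0.1976))]
near 0.06 [(np.float64(0.395), np.float64(-0.1171)), (np.float64(0.4183), np.float64(-0.113)), (np.float64(0.4402), np.float64(-0.1915)), (np.float64(0.415), np.float64(-0.1992))]
bottoms near2 far2 [(np.float64(0.4152), np.float64(-0.1945)), (np.float64(0.4414), np.float64(-0.1861)), (np.float64(0.4188), np.float64(0.2333)), (np.float64(0.4512), np.float64(0.2435))]
bell foot [(np.float64(0.5802), np.float64(0.2804))]
weights s l m [(np.float64(0.4373), np.float64(0.119)), (np.float64(0.4419), np.float64(0.0496)), (np.float64(0.4224), np.float64(-0.0295))]
s [0.4383 0.1258]
l [0.4428 0.0515]
m [ 0.4235 -0.0224]
bL [0.5237 0.1755]
bL [ 0.5355 -0.0662]
bR [0.6571 0.1755]
bR [ 0.6784 -0.0794]
lid [ 0.5569 -0.1064]
lid [ 0.6612 -0.1001]
```

The far carton is the long one (119x33 mm measured): centre (0.418, 0.282), yaw 15°. The near one is the short carton: centre (0.417, -0.155), yaw 15°. The board centre is about (0.599, 0.049) with yaw 3.8°. I'll go above the long carton.

Call:
{"fn": "move_arm", "kwargs": {"steps": [0,0,0.0417,-0.157,0.282,-0.07,0.45,0,0,0.0417,-0.157,0.282,-0.07,0.45,0,0,0.0417,-0.157,0.282,-0.07,0.45,0,0,0.0417,-0.157,0.282,-0.07,0.45,0,0,0.0417,-0.157,0.282,-0.07,0.45,0,0,0.0417,-0.157,0.282,-0.07,0.45,0,0,0.0417,-0.157,0.282,-0.07,0.45,0,0,0.0417,-0.157,0.282,-0.07,0.45,0,0,0.0417,-0.157,0.282,-0.07,0.45,0,0,0.0417,-0.157,0.282,-0.07,0.45], "squeeze": 40}}

```text
clock: 1.25
position: [0.4188, 0.2814, 0.1786]
ee_rot: [0.0, 0.609, 0.793, 0.0]
contact_force: [-0.4, -0.3, -0.3]
width: 0.0619
gripper_force: 0.0
```

Run:
```python
from h import *
d=manip.get_image("wrist");s=manip.get_state();print(s["clock"],s["position"],s["width"],s["qpos"])
im=d["pixels"].copy()
# overlay predicted carton corners
for z in(0.05,0.0):
  q=[]
  for a,b in((1,1),(1,-1),(-1,-1),(-1,1)):
    x,y=a*.0175,b*.06;c,sn=np.cos(.262),np.sin(.262)
    q.append(pix(d,(.4184+c*x-sn*y,.282+sn*x+c*y,z)))
  cv2.polylines(im,[np.int32(q)],True,(255,0,255),1)
cv2.imwrite("pics/w1.png",im)
```

```text
1.3 [0.41895643 0.28120693 0.17864473] 0.06203712525847369 [ 4.53539924e-01  2.21676190e-01  1.76381699e+00 -5.92892636e-04
  1.15526072e+00  1.93085222e-01]
```

View pics/w1.png

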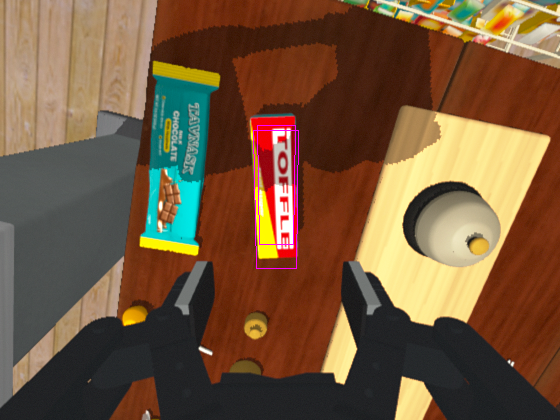

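The carton sits about 9 mm farther along its length than predicted. It spans (251,117) to (298,257), and the board's far corners are at (404,105) and (551,135).

Run:
```python
from h import *
d=manip.get_image("wrist")
c=[proj(d,p,.05)[:2] for p in((251,117),(295,115),(298,257),(258,260))];print(np.round(c,4),np.mean(c,0))
e=[proj(d,p,.012)[:2] for p in((403,105),(551,136),(323,390))];print("board",np.round(e,4))
for p,z in(((442,218),.012),((450,225),.012),((479,244),.064)):print("bell",np.round(proj(d,p,z),4))
print("small",proj(d,(256,326),.016))
```

```text
[[0.382  0.3444]
 [0.4139 0.3544]
 [0.4494 0.2399]
 [0.4162 0.228 ]] [0.41535253 0.29165192]
board [[0.5043 0.3855]
 [0.6418 0.3949]
 [0.5341 0.0615]]
bell [0.5802 0.2979 0.012 ]
bell [0.5907 0.2932 0.012 ]
bell [0.5863 0.296  0.064 ]
small [0.43547605 0.13268273 0.016     ]
```

Call:
{"fn": "move_arm", "kwargs": {"steps": [0,0,0.003,-0.003,0.01,-0.04,0.45,0,0,0.003,-0.003,0.01,-0.08,0.45,0,0,0.003,-0.003,0.01,-0.12,0.45,0,0,0.003,-0.003,0.01,-0.148,0.45,0,0,0.003,-0.003,0.01,-0.148,0.45,0,0,0.003,-0.003,0.01,-0.148,-0.5,0,0,0.003,-0.003,0.01,-0.148,-0.5,0,0,0.003,-0.003,0.01,-0.148,-0.5,0,0,0.003,-0.003,0.01,-0.148,-0.5,0,0,0.003,-0.003,0.01,-0.148,-0.5]}}

```text
clock: 2.35
position: [0.4165, 0.2925, 0.0321]
ee_rot: [0.001, 0.601, 0.799, 0.002]
contact_force: [0.8, -1.0, 7.6]
width: 0.0348
gripper_force: 41.7
```

Call:
{"fn": "move_arm", "kwargs": {"steps": [0,0,0,0,0,0.05,-0.5,0,0,0.02,0,0,0.1,-0.5,0,0,0.216,0.184,-0.238,0.12,-0.5,0,0,0.216,0.184,-0.238,0.12,-0.5,0,0,0.216,0.184,-0.238,0.12,-0.5,0,0,0.216,0.184,-0.238,0.12,-0.5,0,0,0.216,0.184,-0.238,0.12,-0.5,0,0,0.216,0.184,-0.238,0.12,-0.5,0,0,0.216,0.184,-0.238,0.12,-0.5,0,0,0.216,0.184,-0.238,0.12,-0.5]}}

```text
clock: 3.35
position: [0.6016, 0.0508, 0.1507]
ee_rot: [0.001, 0.009, 1.0, -0.001]
contact_force: [0.8, -0.1, -1.0]
width: 0.0345
gripper_force: 40.9
```

Call:
{"fn": "move_arm", "kwargs": {"steps": [0,0,0.03,0,0,0,-0.5,0,0,0.03,0,0,0,-0.5,0,0,0.03,0,0,0,-0.5,0,0,0,0,0,0,-0.5,0,0,0,0,0,0,-0.5,0,0,0,0,0,0,-0.5,0,0,0,0,0,0,-0.5,0,0,0,0,0,0,-0.5,0,0,0,0,0,0,-0.5,0,0,0,0,0,0,-0.5]}}

```text
clock: 4.35
position: [0.599, 0.054, 0.1503]
ee_rot: [-0.0, 0.01, 1.0, 0.0]
contact_force: [0.1, 0.0, -1.0]
width: 0.0347
gripper_force: 41.0
```

Run:
```python
from h import *
d=manip.get_image("side");im=d["pixels"]
cv2.imwrite("pics/s2.png",cv2.resize(im[120:350,220:440],None,fx=2.6,fy=2.6,interpolation=cv2.INTER_CUBIC))
cv2.imwrite("pics/w2.png",manip.get_image("wrist")["pixels"])
```

```text
(no output)
```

View pics/w2.png

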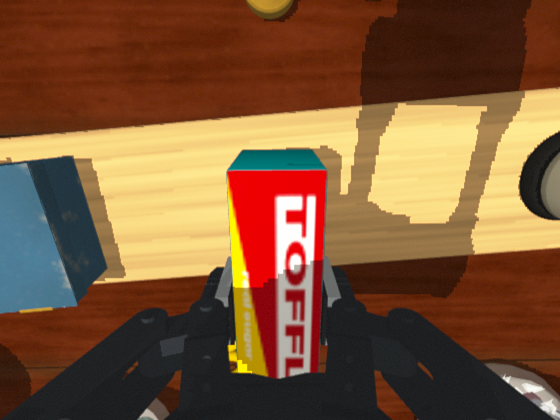

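The carton is held straight, with its top edge from (229,171) to (326,171). The board edges run (0,137)-(560,87) and (110,282)-(560,247). The tin lid edge is (72,157)-(105,267) and the bell foot edge is at (520,180).

Run:
```python
from h import *
d=manip.get_image("wrist")
P=lambda p,z:np.round(proj(d,p,z)[:2],4)
print("edge lo",P((0,137),.012),P((560,87),.012),"hi",P((120,281),.012),P((560,247),.012))
print("tin lid",P((72,157),.066),P((105,267),.066),"base",P((122,278),.012))
print("bell foot left",P((520,180),.012))
print("carton end",P((229,171),.168),P((326,171),.168))
```

```text
edge lo [ 0.5413 -0.1672] [0.5123 0.2737] hi [ 0.6751 -0.0936] [0.6479 0.3086]
tin lid [ 0.5502 -0.0779] [ 0.631  -0.0717] base [ 0.6719 -0.0912]
bell foot left [0.5851 0.2591]
carton end [0.5402 0.04  ] [0.5409 0.0729]
```

Run:
```python
from h import *
d=manip.get_image("wrist")
P=lambda p,z:np.round(proj(d,p,z)[:2],4)
print("tin lid",P((32,165),.066),P((77,303),.066),"base",P((72,157),.012),P((105,267),.012))
```

```text
tin lid [ 0.5549 -0.1054] [ 0.6613 -0.0989] base [ 0.5585 -0.1127] [ 0.6601 -0.1049]
```

Call:
{"fn": "move_arm", "kwargs": {"steps": [0,0,0.0139,-0.004,0,-0.03,-0.5,0,0,0.0139,-0.004,0,-0.06,-0.5,0,0,0.0139,-0.004,0,-0.08,-0.5,0,0,0.0139,-0.004,0,-0.09,-0.5,0,0,0.0139,-0.004,0,-0.098,-0.5,0,0,0.0139,-0.004,0,-0.102,-0.5,0,0,0.0139,-0.004,0,-0.104,-0.5,0,0,0.0139,-0.004,0,-0.106,-0.5,0,0,0.0139,-0.004,0,-0.106,-0.5,0,0,0.0139,-0.004,0,-0.106,-0.5]}}

```text
clock: 5.55
position: [0.5954, 0.054, 0.0448]
ee_rot: [0.0, -0.034, 0.999, 0.0]
contact_force: [0.2, 0.2, -0.1]
width: 0.0349
gripper_force: 41.0
```

Call:
{"fn": "move_arm", "kwargs": {"steps": [0,0,0,0,0,0,0.3,0,0,0,0,0,0,0.3,0,0,0,0,0,0,0.3,0,0,0,0,0,0.03,0.3,0,0,0,0,0,0.07,0.3,0,0,0,0,0,0.11,0.3,0,0,-0.05,-0.05,-0.05,0.14,0.3,0,0,-0.1,-0.09,-0.1,0.14,0.3,0,0,-0.1,-0.09,-0.1,0.14,0.3,0,0,-0.1,-0.09,-0.1,0.14,0.3]}}

```text
clock: 6.55
position: [0.5019, -0.0487, 0.1854]
ee_rot: [-0.0, 0.268, 0.964, -0.001]
contact_force: [0.7, 0.2, -0.3]
width: 0.0558
gripper_force: 0.0
```

Call:
{"fn": "move_arm", "kwargs": {"steps": [0,0,-0.13,-0.09,-0.106,0,0.45,0,0,-0.13,-0.09,-0.106,0,0.45,0,0,-0.13,-0.09,-0.106,0,0.45,0,0,-0.13,-0.09,-0.106,0,0.45,0,0,-0.13,-0.09,-0.106,0,0.45,0,0,-0.13,-0.09,-0.106,0,0.45,0,0,-0.13,-0.09,-0.106,0,0.45,0,0,-0.13,-0.09,-0.106,0,0.45,0,0,-0.13,-0.09,-0.106,0,0.45,0,0,-0.13,-0.09,-0.106,0,0.45]}}

```text
clock: 7.55
position: [0.4151, -0.1519, 0.1843]
ee_rot: [0.0, 0.624, 0.781, 0.0]
contact_force: [-0.4, 1.6, -0.3]
width: 0.0618
gripper_force: 0.0
```

Run:
```python
from h import *
d=manip.get_image("wrist");s=manip.get_state();print(s["clock"],s["position"],s["ee_rot"],s["width"],s["qpos"])
S=manip.get_image("side")["pixels"][120:350,160:440]
w=d["pixels"]
o=np.zeros((420,800,3),np.uint8);o[:,:480]=w[:,40:520];S=cv2.resize(S,(320,263));o[:263,480:]=S
cv2.imwrite("pics/w3.png",o)
```

```text
7.6 [ 0.41508919 -0.15188714  0.18431501] [3.30415031e-05 6.24329092e-01 7.81161432e-01 2.29649674e-05] 0.06177477708000234 [-5.08473016e-01  1.24953003e-01  1.87397001e+00  3.78071146e-05
  1.14259689e+00 -7.30740283e-01]
```

View pics/w3.png

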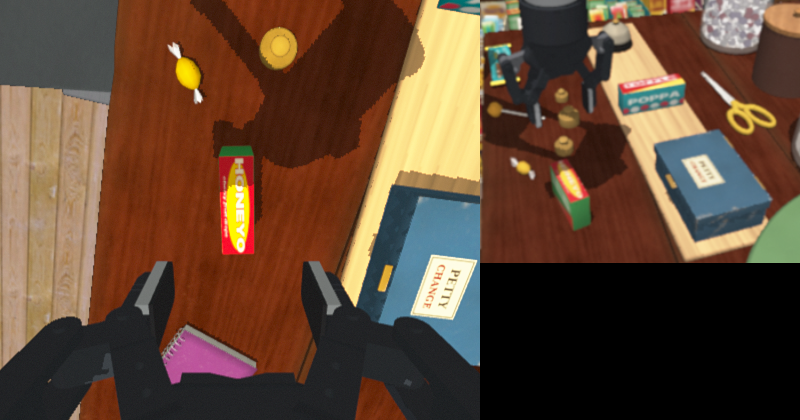

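The long carton stands across the board. The short carton's top spans (260,157) to (295,254) in full-image pixels, and the middle weight is at (319,47).

Run:
```python
from h import *
d=manip.get_image("wrist")
P=lambda p,z:proj(d,p,z)[:2]
c=np.array([P(p,.06) for p in((260,157),(294,157),(295,254),(262,254))]);print(c.round(4),c.mean(0).round(4))
e=c[0]+c[1]-c[2]-c[3];print("yaw",np.degrees(np.arctan2(-e[0],e[1])))
print("mid",P((320,47),.022),"lid",P((432,189),.066),"label",P((485,288),.066))
```

```text
[[ 0.3934 -0.1149]
 [ 0.4191 -0.1091]
 [ 0.4397 -0.19  ]
 [ 0.412  -0.1963]] [ 0.4161 -0.1526]
yaw 13.595561971658498
mid [ 0.4219233  -0.02373527] lid [ 0.52998989 -0.10875237] label [ 0.60799366 -0.18260221]
```

Call:
{"fn": "move_arm", "kwargs": {"steps": [0,0,0.003,0.001,-0.001,-0.04,0.3,0,0,0.003,0.001,-0.001,-0.08,0.3,0,0,0.003,0.001,-0.001,-0.12,0.3,0,0,0.003,0.001,-0.001,-0.149,0.3,0,0,0.003,0.001,-0.001,-0.149,0.3,0,0,0.003,0.001,-0.001,-0.149,-0.6,0,0,0.003,0.001,-0.001,-0.149,-0.6,0,0,0.003,0.001,-0.001,-0.149,-0.6,0,0,0.003,0.001,-0.001,-0.149,-0.6,0,0,0.003,0.001,-0.001,-0.149,-0.6]}}

```text
clock: 8.7
position: [0.4172, -0.1536, 0.0368]
ee_rot: [0.002, 0.617, 0.787, 0.0]
contact_force: [-0.4, 0.7, 6.8]
width: 0.0276
gripper_force: 40.4
```

Call:
{"fn": "move_arm", "kwargs": {"steps": [0,0,0,0,0,0.05,-0.6,0,0,0,0,0,0.1,-0.6,0,0,0.02,0,0,0.15,-0.6,0,0,0.222,0.06,0.05,0.19,-0.6,0,0,0.222,0.1,0.1,0.19,-0.6,0,0,0.222,0.14,0.15,0.19,-0.6,0,0,0.222,0.16,0.18,0.19,-0.6,0,0,0.222,0.18,0.209,0.19,-0.6,0,0,0.222,0.18,0.209,0.19,-0.6,0,0,0.222,0.18,0.209,0.19,-0.6]}}

```text
clock: 9.7
position: [0.5985, 0.06, 0.2253]
ee_rot: [0.001, 0.072, 0.997, 0.001]
contact_force: [-0.7, -1.2, -1.3]
width: 0.0276
gripper_force: 40.1
```

Run:
```python
from h import *
s=manip.get_state();print(s["clock"],s["position"],s["ee_rot"],s["width"],"yaw",2*(np.degrees(np.arctan2(s["ee_rot"][2],s["ee_rot"][1]))-45))
```

```text
9.7 [0.59846467 0.059975   0.22530082] [0.0011311  0.07215439 0.99739213 0.00118025] 0.02759574791335699 yaw 81.72451299708004
```

Call:
{"fn": "move_arm", "kwargs": {"steps": [0,0,0.033,0,0,-0.02,-0.6,0,0,0.033,0,0,-0.02,-0.6,0,0,0.033,0,0,-0.02,-0.6,0,0,0.033,0,0,-0.04,-0.6,0,0,0.033,0,0,-0.04,-0.6,0,0,0.033,0,0,-0.04,-0.6,0,0,0.033,0,0,-0.04,-0.6,0,0,0.033,0,0,-0.04,-0.6,0,0,0.033,0,0,-0.04,-0.6,0,0,0.033,0,0,-0.04,-0.6]}}

```text
clock: 10.7
position: [0.5962, 0.056, 0.1857]
ee_rot: [0.0, -0.026, 1.0, 0.0]
contact_force: [-0.5, -0.5, -1.2]
width: 0.0279
gripper_force: 40.1
```

Run:
```python
from h import *
d=manip.get_image("wrist");s=manip.get_state();print(s["clock"],s["position"],"yaw",2*(np.degrees(np.arctan2(s["ee_rot"][2],s["ee_rot"][1]))-45))
S=manip.get_image("side")["pixels"][130:290,250:430]
o=np.zeros((420,800,3),np.uint8);o[:,:400]=d["pixels"][:,80:480];o[:356,400:]=cv2.resize(S,(400,356),interpolation=cv2.INTER_CUBIC)
cv2.imwrite("pics/w4.png",o)
```

```text
10.75 [0.59612535 0.05595682 0.18560925] yaw 93.00170872644247
```

View pics/w4.png

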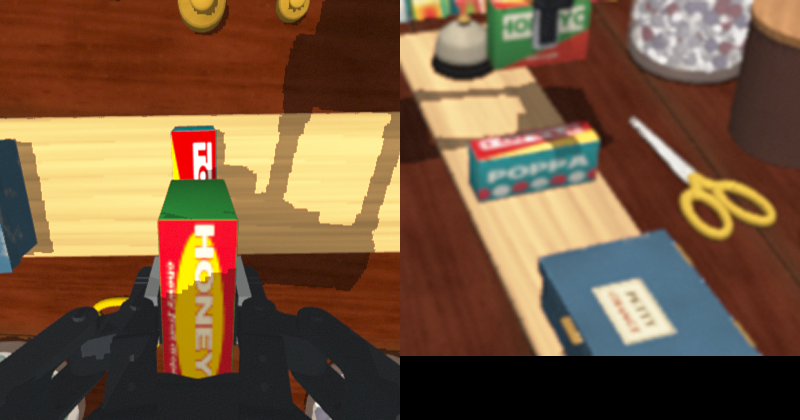

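Long carton end edge in the wrist view (full-image pixels): (252,131)-(295,130). The held carton's end is (239,221)-(317,219) at the top and (250,183)-(305,181) at the bottom.

Run:
```python
from h import *
d=manip.get_image("wrist")
P=lambda p,z:np.round(proj(d,p,z)[:2],4)
print("long end",P((252,131),.062),P((295,130),.062))
print("short end",P((239,221),.209),P((317,219),.209),"bottom",P((250,183),.149),P((305,181),.149))
```

```text
long end [0.5379 0.0349] [0.5354 0.0673]
short end [0.5543 0.0421] [0.5521 0.0683] bottom [0.5561 0.041 ] [0.5536 0.0692]
```

Call:
{"fn": "move_arm", "kwargs": {"steps": [0,0,0,0,-0.003,-0.02,-0.6,0,0,0,0,-0.003,-0.04,-0.6,0,0,0,0,-0.003,-0.06,-0.6,0,0,0,0,-0.003,-0.07,-0.6,0,0,0,0,-0.003,-0.078,-0.6,0,0,0,0,-0.003,-0.082,-0.6,0,0,0,0,-0.003,-0.084,-0.6,0,0,0,0,-0.003,-0.086,-0.6,0,0,0,0,-0.003,-0.086,-0.6,0,0,0,0,-0.003,-0.086,-0.6]}}

```text
clock: 11.85
position: [0.5963, 0.053, 0.0998]
ee_rot: [0.0, -0.026, 1.0, 0.0]
contact_force: [-0.0, -0.2, -1.0]
width: 0.0277
gripper_force: 40.1
```

Call:
{"fn": "move_arm", "kwargs": {"steps": [0,0,0,0,0,-0.001,-0.6,0,0,0,0,0,-0.002,-0.6,0,0,0,0,0,-0.002,-0.3,0,0,0,0,0,-0.002,0,0,0,0,0,0,-0.002,0.1,0,0,0,0,0,0.005,0.1,0,0,0,0,0,0.03,0.1,0,0,0,0,0,0.06,0.1,0,0,0,0,0,0.09,0.1,0,0,0,0,0,0.12,0.1]}}

```text
clock: 12.85
position: [0.5959, 0.053, 0.2209]
ee_rot: [0.0, -0.026, 1.0, 0.0]
contact_force: [0.5, -0.4, -0.1]
width: 0.0469
gripper_force: 0.0
```

Call:
{"fn": "move_arm", "kwargs": {"steps": [0,0,-0.25,-0.04,0,0,0.3,0,0,-0.25,-0.08,0,0,0.3,0,0,-0.25,-0.12,0,0,0.3,0,0,-0.25,-0.153,0,0,0.3,0,0,-0.25,-0.153,0,-0.03,0.3,0,0,-0.25,-0.153,0,-0.06,0.3,0,0,-0.25,-0.153,0,-0.06,0.3,0,0,-0.25,-0.153,0,-0.06,0.3,0,0,-0.25,-0.153,0,-0.06,0.3,0,0,-0.25,-0.153,0,-0.06,0.3]}}

```text
clock: 13.85
position: [0.4432, 0.053, 0.1597]
ee_rot: [0.0, 0.665, 0.747, 0.0]
contact_force: [0.0, 0.2, 0.2]
width: 0.0552
gripper_force: 0.0
```

Run:
```python
from h import *
d=manip.get_image("wrist");s=manip.get_state();print(s["clock"],s["position"],"yaw",2*(np.degrees(np.arctan2(s["ee_rot"][2],s["ee_rot"][1]))-45),s["width"])
S=manip.get_image("side")["pixels"][130:290,210:390]
o=np.zeros((420,800,3),np.uint8);o[:,:400]=d["pixels"][:,80:480];o[:356,400:]=cv2.resize(S,(400,356),interpolation=cv2.INTER_CUBIC)
cv2.imwrite("pics/w5.png",o)
```

```text
13.9 [0.44317533 0.05297203 0.15974388] yaw 6.49680467689997 0.05568401241661806
```

View pics/w5.png

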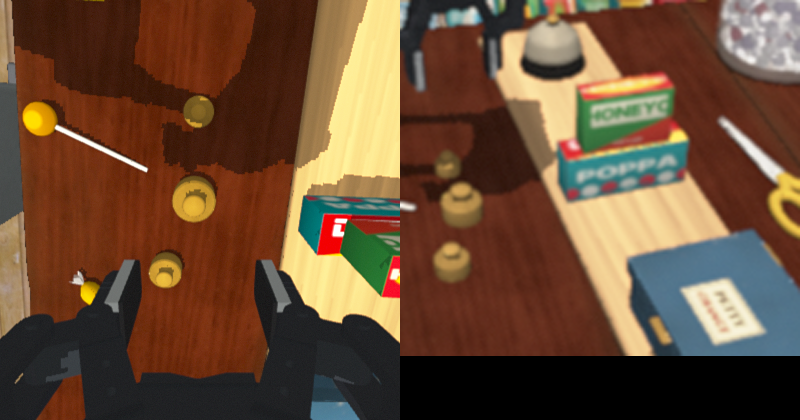

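The short carton stands on the long one. Full-image pixels for the weights: small (279,111), large (274,199), middle (246,270).

Run:
```python
from h import *
d=manip.get_image("wrist")
P=lambda p,z:np.round(proj(d,p,z)[:2],4)
for n,p,h in(("small",(279,111),.012),("large",(274,198),.017),("middle",(246,270),.014)):print(n,P(p,h))
print("knobs",P((277,115),.023),P((273,205),.034),P((246,275),.028), "TCP px",pix(d,(.4432,.053,.02)))
```

```text
small [0.4358 0.1271]
large [0.4405 0.0548]
middle [ 0.4227 -0.0202]
knobs [0.4345 0.1242] [0.4399 0.0538] [ 0.4237 -0.0173] TCP px (np.float64(276.86692014750906), np.float64(201.33823726948205))
```

Call:
{"fn": "move_arm", "kwargs": {"steps": [0,0,0,-0.003,0.001,-0.04,0.3,0,0,0,-0.003,0.001,-0.08,0.3,0,0,0,-0.003,0.001,-0.11,0.3,0,0,0,-0.003,0.001,-0.13,0.3,0,0,0,-0.003,0.001,-0.138,0.3,0,0,0,-0.003,0.001,-0.138,0.3,0,0,0,-0.003,0.001,-0.138,-0.5,0,0,0,-0.003,0.001,-0.138,-0.5,0,0,0,-0.003,0.001,-0.138,-0.5,0,0,0,-0.003,0.001,-0.138,-0.5], "squeeze": 50}}

```text
clock: 15.0
position: [0.4406, 0.054, 0.0226]
ee_rot: [0.001, 0.662, 0.75, 0.001]
contact_force: [-1.3, -1.5, 7.0]
width: 0.0356
gripper_force: 50.6
```

Call:
{"fn": "move_arm", "kwargs": {"steps": [0,0,0,0,0,0,0.2,0,0,0,0,0,0,0.2,0,0,0,0,0,-0.002,0.2,0,0,0,0,0,-0.004,0.2,0,0,0,0,0,-0.004,0.2,0,0,0,0,0,-0.004,-0.5,0,0,0,0,0,-0.004,-0.5,0,0,0,0,0,-0.004,-0.5,0,0,0,0,0,-0.004,-0.5,0,0,0,0,0,-0.004,-0.5]}}

```text
clock: 16.0
position: [0.4403, 0.054, 0.0175]
ee_rot: [0.0, 0.662, 0.749, 0.0]
contact_force: [-0.1, 1.1, 2.7]
width: 0.036
gripper_force: 50.1
```

Call:
{"fn": "move_arm", "kwargs": {"steps": [0,0,0,0,0,0.04,-0.5,0,0,0,0,0,0.08,-0.5,0,0,0,0.04,0.04,0.08,-0.5,0,0,0,0.08,0.07,0.08,-0.5,0,0,0,0.12,0.1,0.08,-0.5,0,0,0,0.148,0.121,0.08,-0.5,0,0,0,0.148,0.121,0.05,-0.5,0,0,0,0.148,0.121,0.03,-0.5,0,0,0,0.148,0.121,0.03,-0.5,0,0,0,0.148,0.121,0.03,-0.5]}}

```text
clock: 17.0
position: [0.5869, 0.1748, 0.0461]
ee_rot: [-0.001, 0.662, 0.749, -0.001]
contact_force: [0.6, -0.4, -3.8]
width: 0.0361
gripper_force: 53.1
```

Run:
```python
from h import *
d=manip.get_image("wrist")
S=manip.get_image("side")["pixels"][130:290,210:390]
o=np.zeros((420,800,3),np.uint8);o[:,:400]=d["pixels"][:,80:480];o[:356,400:]=cv2.resize(S,(400,356),interpolation=cv2.INTER_CUBIC)
cv2.imwrite("pics/w6.png",o)
```

```text
(no output)
```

View pics/w6.png

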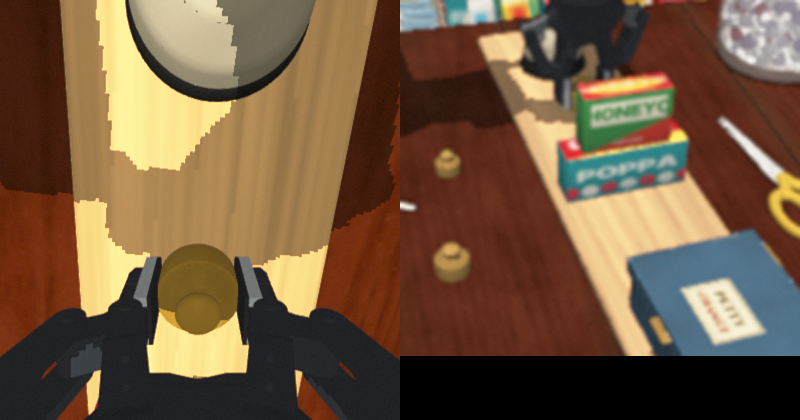

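Call:
{"fn": "move_arm", "kwargs": {"steps": [0,0,0,0,0,-0.008,-0.5,0,0,0,0,0,-0.013,-0.5,0,0,0,0,0,-0.016,-0.5,0,0,0,0,0,-0.017,-0.5,0,0,0,0,0,-0.017,0.1,0,0,0,0,0,-0.017,0.2,0,0,0,0,0,-0.017,0.2,0,0,0,0,0,0.01,0.2,0,0,0,0,0,0.05,0.2,0,0,0,0,0,0.09,0.2]}}

```text
clock: 18.1
position: [0.5879, 0.175, 0.1386]
ee_rot: [-0.0, 0.662, 0.749, -0.0]
contact_force: [1.0, -0.3, 0.3]
width: 0.0509
gripper_force: 0.0
```

Call:
{"fn": "move_arm", "kwargs": {"steps": [0,0,0,-0.05,-0.017,0,0.1,0,0,0,-0.1,-0.034,0,0.1,0,0,0,-0.153,-0.05,0,0.1,0,0,0,-0.153,-0.05,-0.02,0.1,0,0,0,-0.153,-0.05,-0.02,0.1,0,0,0,-0.153,-0.05,-0.02,0.1,0,0,0,-0.153,-0.05,-0.02,0.1,0,0,0,-0.153,-0.05,-0.02,0.1,0,0,0,-0.153,-0.05,-0.02,0.1,0,0,0,-0.153,-0.05,-0.02,0.1]}}

```text
clock: 19.1
position: [0.4356, 0.1251, 0.1174]
ee_rot: [0.0, 0.662, 0.749, 0.0]
contact_force: [0.3, -0.1, -1.0]
width: 0.0469
gripper_force: 0.0
```

Run:
```python
from h import *
d=manip.get_image("wrist");s=manip.get_state();print(s["clock"],s["position"])
print("TCP px",pix(d,(s["position"][0],s["position"][1],.012)))
S=manip.get_image("side")["pixels"][130:290,210:390]
o=np.zeros((420,800,3),np.uint8);o[:,:400]=d["pixels"][:,80:480];o[:356,400:]=cv2.resize(S,(400,356),interpolation=cv2.INTER_CUBIC)
cv2.imwrite("pics/w7.png",o)
```

```text
19.15 [0.43545219 0.1250817  0.11729294]
TCP px (np.float64(276.61024253434005), np.float64(214.8455538336391))
```

View pics/w7.png

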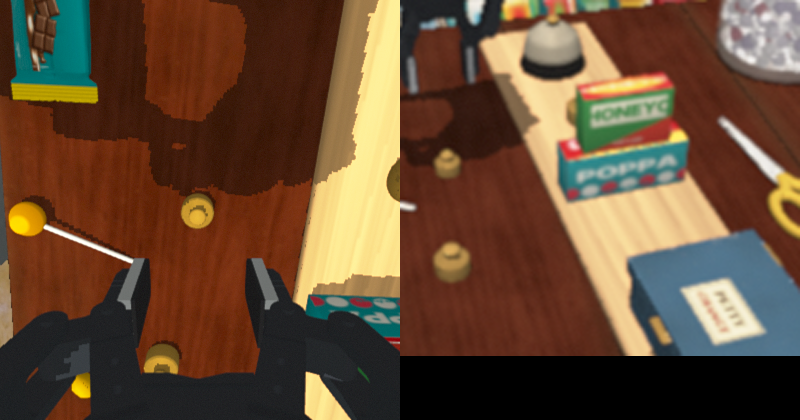

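Call:
{"fn": "move_arm", "kwargs": {"steps": [0,0,0,0,0.001,-0.04,0.1,0,0,0,0,0.001,-0.08,0.1,0,0,0,0,0.001,-0.095,0.1,0,0,0,0,0.001,-0.1,0.1,0,0,0,0,0.001,-0.101,0.1,0,0,0,0,0.001,-0.101,-0.3,0,0,0,0,0.001,-0.101,-0.7,0,0,0,0,0.001,-0.101,-0.7,0,0,0,0,0.001,-0.101,-0.7,0,0,0,0,0.001,-0.101,-0.7], "squeeze": 35}}

```text
clock: 20.2
position: [0.4361, 0.1261, 0.0174]
ee_rot: [0.001, 0.662, 0.749, 0.001]
contact_force: [-0.2, -1.3, 7.4]
width: 0.0229
gripper_force: 34.8
```

Call:
{"fn": "move_arm", "kwargs": {"steps": [0,0,0,0,0,0.04,-0.7,0,0,0,0,0,0.08,-0.7,0,0,0,0,-0.05,0.08,-0.7,0,0,0,0,-0.1,0.08,-0.7,0,0,0,0,-0.145,0.08,-0.7,0,0,0,0.01,-0.19,0.08,-0.7,0,0,0,0.06,-0.19,0.08,-0.7,0,0,0,0.11,-0.19,0.08,-0.7,0,0,0,0.15,-0.19,0.08,-0.7,0,0,0,0.168,-0.19,0.08,-0.7]}}

```text
clock: 21.2
position: [0.6072, -0.0647, 0.0964]
ee_rot: [0.002, 0.662, 0.749, 0.001]
contact_force: [-0.9, -0.2, -0.9]
width: 0.0227
gripper_force: 35.0
```

Call:
{"fn": "move_arm", "kwargs": {"steps": [0,0,0,0,0,-0.02,-0.7,0,0,0,0,0,-0.04,-0.7,0,0,0,0,0,-0.05,-0.7,0,0,0,0,0,-0.05,-0.7,0,0,0,0,0,-0.05,-0.7,0,0,0,0,0,-0.05,-0.7,0,0,0,0,0,-0.05,-0.7,0,0,0,0,0,-0.05,-0.7,0,0,0,0,0,-0.05,-0.7,0,0,0,0,0,-0.05,-0.7]}}

```text
clock: 22.2
position: [0.6031, -0.064, 0.0466]
ee_rot: [0.0, 0.662, 0.749, 0.0]
contact_force: [-1.0, -0.3, -0.8]
width: 0.0229
gripper_force: 35.0
```

Run:
```python
from h import *
d=manip.get_image("wrist");s=manip.get_state();print(s["clock"],s["position"])
S=manip.get_image("side")["pixels"][130:290,230:410]
o=np.zeros((420,800,3),np.uint8);o[:,:400]=d["pixels"][:,80:480];o[:356,400:]=cv2.resize(S,(400,356),interpolation=cv2.INTER_CUBIC)
cv2.imwrite("pics/w8.png",o)
```

```text
22.25 [ 0.60305267 -0.06400575  0.04647593]
```

View pics/w8.png

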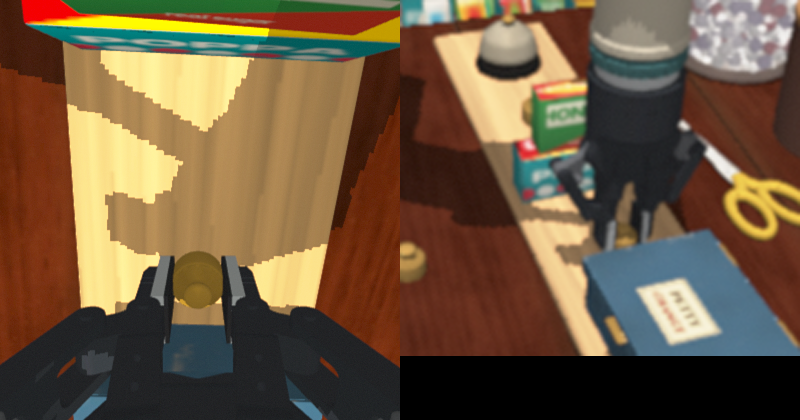

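Call:
{"fn": "move_arm", "kwargs": {"steps": [0,0,0,0,0,-0.008,-0.7,0,0,0,0,0,-0.013,-0.7,0,0,0,0,0,-0.016,-0.7,0,0,0,0,0,-0.0175,-0.7,0,0,0,0,0,-0.0175,0,0,0,0,0,0,-0.0175,0,0,0,0,0,0,-0.0175,0,0,0,0,0,0,0.01,0,0,0,0,0,0,0.05,0,0,0,0,0,0,0.09,0]}}

```text
clock: 23.3
position: [0.6025, -0.0639, 0.1367]
ee_rot: [-0.001, 0.662, 0.749, -0.0]
contact_force: [0.4, 0.2, 0.5]
width: 0.0429
gripper_force: 0.0
```

Call:
{"fn": "move_arm", "kwargs": {"steps": [0,0,0,-0.045,0.011,0,0.2,0,0,0,-0.09,0.022,0,0.2,0,0,0,-0.135,0.033,0,0.2,0,0,0,-0.18,0.045,0,0.2,0,0,0,-0.18,0.045,0,0.2,0,0,0,-0.18,0.045,0,0.2,0,0,0,-0.18,0.045,0,0.2,0,0,0,-0.18,0.045,0,0.2,0,0,0,-0.18,0.045,0,0.2,0,0,0,-0.18,0.045,0,0.2]}}

```text
clock: 24.3
position: [0.4237, -0.0192, 0.1361]
ee_rot: [-0.0, 0.662, 0.749, -0.0]
contact_force: [-0.5, -0.1, 0.1]
width: 0.0512
gripper_force: 0.0
```

Run:
```python
from h import *
d=manip.get_image("wrist");s=manip.get_state();print(s["clock"],s["position"],s["width"])
im=d["pixels"]
hsv=cv2.cvtColor(im,cv2.COLOR_BGR2HSV)
u,v=pix(d,(s["position"][0],s["position"][1],.014));print("TCP px",u,v)
m=cv2.inRange(hsv,(15,110,60),(32,255,255));n,l,st,c=cv2.connectedComponentsWithStats(m)
for i in range(1,n):
    if st[i,4]>300:print(st[i],c[i],proj(d,c[i],.014)[:2].round(4))
S=manip.get_image("side")["pixels"][130:290,230:410]
o=np.zeros((420,800,3),np.uint8);o[:,:400]=im[:,80:480];o[:356,400:]=cv2.resize(S,(400,356),interpolation=cv2.INTER_CUBIC)
cv2.imwrite("pics/w9.png",o)
```

```text
24.35 [ 0.42350016 -0.01915358  0.13613363] 0.05088467170855617
TCP px 276.7015365515274 207.71689159393046
[ 109    0   43   37 1308] [129.98165138  16.37996942] [0.3083 0.104 ]
[  387     0   173   333 29135] [481.84846405 185.02378582] [0.5825 0.0196]
[ 254  190   39   41 1262] [273.50871632 210.0911252 ] [ 0.4212 -0.0215]
[ 71 213  33  55 808] [ 87.86633663 239.69183168] [ 0.2698 -0.0666]
[173 224  28  30 648] [186.62037037 238.65432099] [ 0.352  -0.0555]
[   0  270   38  129 1552] [ 16.78286082 342.5625    ] [ 0.1968 -0.1822]
```

View pics/w9.png

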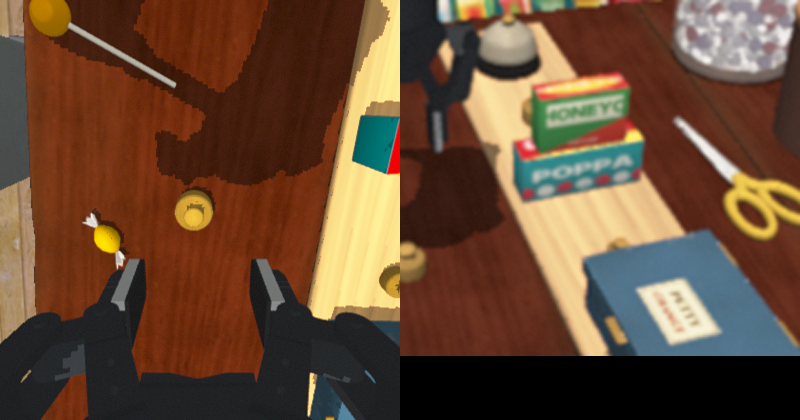

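Call:
{"fn": "move_arm", "kwargs": {"steps": [0,0,0,-0.002,-0.001,-0.04,0.2,0,0,0,-0.002,-0.001,-0.08,0.2,0,0,0,-0.002,-0.001,-0.11,0.2,0,0,0,-0.002,-0.001,-0.118,0.2,0,0,0,-0.002,-0.001,-0.119,0.2,0,0,0,-0.002,-0.001,-0.119,-0.2,0,0,0,-0.002,-0.001,-0.119,-0.6,0,0,0,-0.002,-0.001,-0.119,-0.6,0,0,0,-0.002,-0.001,-0.119,-0.6,0,0,0,-0.002,-0.001,-0.119,-0.6], "squeeze": 40}}

```text
clock: 25.4
position: [0.4221, -0.0203, 0.0187]
ee_rot: [0.001, 0.662, 0.749, 0.001]
contact_force: [-0.2, -0.1, 7.0]
width: 0.0289
gripper_force: 40.2
```

Call:
{"fn": "move_arm", "kwargs": {"steps": [0,0,0,0,0,0.04,-0.6,0,0,0,0,0,0.08,-0.6,0,0,0,0,-0.03,0.12,-0.6,0,0,0,0.03,-0.065,0.12,-0.6,0,0,0,0.06,-0.1,0.12,-0.6,0,0,0,0.09,-0.13,0.12,-0.6,0,0,0,0.13,-0.162,0.12,-0.6,0,0,0,0.17,-0.162,0.12,-0.6,0,0,0,0.191,-0.162,0.11,-0.6,0,0,0,0.191,-0.162,0.1,-0.6]}}

```text
clock: 26.4
position: [0.6155, -0.1827, 0.1171]
ee_rot: [0.002, 0.662, 0.749, 0.001]
contact_force: [-0.9, -1.1, -2.5]
width: 0.0287
gripper_force: 40.8
```

Run:
```python
from h import *
d=manip.get_image("wrist");s=manip.get_state();print(s["clock"],s["position"],s["width"])
S=manip.get_image("side")["pixels"][130:310,230:410]
o=np.zeros((420,800,3),np.uint8);o[:,:400]=d["pixels"][:,80:480];o[:400,400:]=cv2.resize(S,(400,400),interpolation=cv2.INTER_CUBIC)
cv2.imwrite("pics/w10.png",o)
```

```text
26.45 [ 0.61168823 -0.18160367  0.11467104] 0.02901696849575523
```

View pics/w10.png

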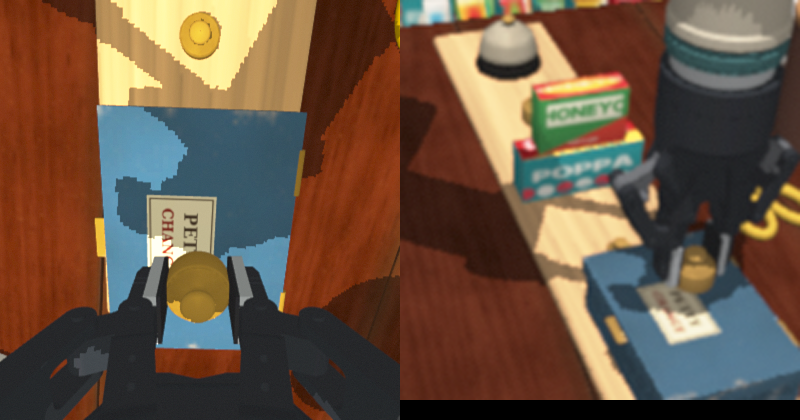

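The middle weight is held over the lid, whose far edge is at about row 107 and sides at columns 177 to 386. I'll measure the settled picture numerically.

Run:
```python
from h import *
d=manip.get_image("wrist");s=manip.get_state();print(s["position"])
hsv=cv2.cvtColor(d["pixels"],cv2.COLOR_BGR2HSV)
m=cv2.inRange(hsv,(95,80,40),(125,255,255))
for r in(130,160,190,230):
    x=np.where(m[r])[0];a=proj(d,(x[0],r),.066);b=proj(d,(x[-1],r),.066);print(r,x[0],x[-1],a[:2].round(4),b[:2].round(4),((a+b)/2)[:2].round(4))
for c in(200,240,300,360):
    y=np.where(m[:,c])[0];print(c,y[0],y[-1],proj(d,(c,y[0]),.066)[:2].round(4),proj(d,(c,y[-1]),.066)[:2].round(4))
m=cv2.inRange(hsv,(15,150,60),(28,255,255));n,l,st,c=cv2.connectedComponentsWithStats(m)
for i in range(1,n):
    if st[i,4]>300:print(st[i],c[i],"small?",proj(d,c[i],.023)[:2].round(4),"held?",proj(d,c[i],.115)[:2].round(4))
```

```text
[ 0.61000552 -0.18124058  0.11607584]
130 189 395 [ 0.5554 -0.1196] [ 0.6635 -0.1061] [ 0.6094 -0.1129]
160 190 388 [ 0.5565 -0.1356] [ 0.6635 -0.1221] [ 0.61   -0.1288]
190 192 384 [ 0.5583 -0.1524] [ 0.6652 -0.139 ] [ 0.6117 -0.1457]
230 194 381 [ 0.5604 -0.1766] [ 0.6689 -0.1629] [ 0.6147 -0.1697]
200 111 304 [ 0.5607 -0.1092] [ 0.5664 -0.2269]
240 112 351 [ 0.5814 -0.1072] [ 0.5948 -0.2605]
300 114 353 [ 0.6125 -0.1043] [ 0.635 -0.257]
360 126 311 [ 0.6448 -0.1064] [ 0.6682 -0.2192]
[ 485    0   75   62 2426] [517.51690025  28.70610058] small? [ 0.7377 -0.0407] held? [ 0.6798 -0.0655]
[ 269   16   41   48 1529] [289.10529758  39.51406148] small? [ 0.6025 -0.0633] held? [ 0.6018 -0.0786]
[183 221  11  42 376] [188.39893617 240.99468085] small? [ 0.5467 -0.2049] held? [ 0.5696 -0.1603]
[ 247  251   62   72 3601] [277.40599833 286.57789503] small? [ 0.6167 -0.2349] held? [ 0.61   -0.1776]
```

Call:
{"fn": "move_arm", "kwargs": {"steps": [0,0,0,0.004,-0.001,-0.015,-0.6,0,0,0,0.004,-0.001,-0.025,-0.6,0,0,0,0.004,-0.001,-0.03,-0.6,0,0,0,0.004,-0.001,-0.032,-0.6,0,0,0,0.004,-0.001,-0.032,-0.6,0,0,0,0.004,-0.001,-0.032,-0.6,0,0,0,0.004,-0.001,-0.032,-0.6,0,0,0,0.004,-0.001,-0.032,-0.6,0,0,0,0.004,-0.001,-0.032,-0.6,0,0,0,0.004,-0.001,-0.032,-0.6]}}

```text
clock: 27.55
position: [0.6161, -0.183, 0.0853]
ee_rot: [0.0, 0.662, 0.749, 0.0]
contact_force: [-0.8, -0.5, -1.5]
width: 0.029
gripper_force: 40.8
```

Call:
{"fn": "move_arm", "kwargs": {"steps": [0,0,0,-0.001,0,-0.001,-0.6,0,0,0,-0.001,0,-0.002,-0.6,0,0,0,-0.001,0,-0.002,-0.6,0,0,0,-0.001,0,-0.002,0,0,0,0,-0.001,0,-0.002,0.1,0,0,0,-0.001,0,-0.002,0.1,0,0,0,-0.001,0,0.01,0.1,0,0,0,-0.001,0,0.05,0.1,0,0,0,-0.001,0,0.1,0.1,0,0,0,-0.001,0,0.15,0.1]}}

```text
clock: 28.55
position: [0.6147, -0.1829, 0.2373]
ee_rot: [-0.0, 0.662, 0.749, -0.0]
contact_force: [1.1, -0.9, 0.6]
width: 0.0469
gripper_force: 0.0
```

Call:
{"fn": "move_arm", "kwargs": {"steps": [0,0,0,-0.05,0.03,0.02,0.1,0,0,0,-0.1,0.06,0.04,0.1,0,0,0,-0.11,0.1,0.05,0.1,0,0,0,-0.11,0.1,0.05,0.1,0,0,0,-0.11,0.1,0.05,0.1,0,0,0,-0.11,0.1,0.05,0.1,0,0,0,-0.11,0.1,0.05,0.1,0,0,0,-0.11,0.1,0.05,0.1,0,0,0,-0.11,0.1,0.05,0.1,0,0,0,-0.11,0.1,0.05,0.1]}}

```text
clock: 29.55
position: [0.5053, -0.0835, 0.2847]
ee_rot: [-0.0, 0.662, 0.749, -0.0]
contact_force: [0.7, -0.0, -0.7]
width: 0.0469
gripper_force: 0.0
```

Run:
```python
from h import *
for n in("side","scene","wrist"):
    d=manip.get_image(n);hsv=cv2.cvtColor(d["pixels"],cv2.COLOR_BGR2HSV)
    for k,X,h,dm in(("large",(.588,.175),.012,.038),("small",(.603,-.064),.012,.025),("middle",(.614,-.182),.066,.031)):
        u,v=pix(d,(*X,h+dm*.45)); r=20
        u,v=int(u),int(v)
        if not(r<u<560-r and r<v<420-r):continue
        m=cv2.inRange(hsv[v-r:v+r,u-r:u+r],(14,130 if k!="middle" else 90,30),(30,255,170))
        nn,l,st,c=cv2.connectedComponentsWithStats(m)
        if nn<2:print(n,k,"none");continue
        i=1+st[1:,4].argmax();print(n,k,st[i],proj(d,c[i]+(u-r,v-r),h+dm*.45)[:2].round(4))
s=manip.get_state();print(s["clock"],s["position"])
```

```text
side large [24  9 16  7 46] [0.6274 0.2019]
side small [16 18  4  2  4] [ 0.5999 -0.0575]
side middle [ 15  21  19  13 105] [ 0.61  -0.202]
scene large [ 10  14  22  21 274] [0.5801 0.1876]
scene small [16 18 10 11 87] [ 0.5974 -0.0529]
scene middle [14 20 14  9 92] [ 0.6038 -0.1593]
wrist small [10  8 19 17 58] [ 0.5954 -0.0549]
wrist middle [ 10   7  24  28 178] [ 0.6137 -0.1736]
29.7 [ 0.5051206  -0.0831874   0.28511404]
```

```bash
python3 -c "
from rig import manip
print(manip.sign_off())"
```

```text
the job is handed in; nothing more can be done
None
```

The display is set out as asked and handed in at about 30 s, with the arm clear; I don't have the verdict. My last camera measurements of the three weights were too rough to confirm their final positions, so I relied on the arm's positions at release.

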